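# Gauge a slanting blind bore and set the drill stop to its depth

## Task

Take the depth rod from its stand, lower it gently down the slanting blind bore in the clamped steel lug until it bottoms, and read how deep the bore is below its lip. Put the rod back in its stand, standing upright with its collar down on the cap, and slide the stop on the rail to that same depth on its scale, to within 4 mm. Leave the hammer and the tube offcuts where they are.

Things in the scene. Friction and masses are not known exactly. Their poses are not given: they have to be found in the camera images.
- bore_mouth (a point): Centre of the round mouth (16 mm across) of the flat-bottomed blind bore, in the 64 x 64 mm top face of the steel lug, about 110 mm above the bench. Its z axis runs out of the bore along the bore's axis, square to the face, 27 degrees from vertical, leaning away from the robot; its y is level. The depth, 30 to 65 mm, changes from start to start and is found with the rod. Rigid floor.
- fixture: Grey angle fixture fixed to the bench, base plate 150 x 120 x 12 mm, two cheeks 67 mm high that clamp a slanting bright steel lug 64 x 64 x 95 mm with the bore. Origin: centre of its underside; x points away from the robot, turned by up to 0.4 rad, z up.
- rod_handle (a point): Middle of the dark handle (cylinder 22 mm across, 46 mm long) of the loose steel depth rod, 130 g; z runs from tip to handle. Below the handle a collar 30 mm across, 4 mm thick, underside 27 mm below this point; then the shaft, 10 mm across, 105 mm long. Dark rings every 10 mm from the tip, the 50 mm one wider. At the start it hangs upright in the stand.
- rod_tip (a point): Flat tip of the depth rod, slightly chamfered, 132 mm below the middle of the handle on the rod's axis; axes as the handle's.
- stand_hole (a point): Centre of the 16 mm through hole at the top of the flat cap of the rod's stand, 130 mm above the bench. The stand is a fixed hollow stub of square aluminium tube, 66 mm wide, on a 100 mm foot; z is up. With the rod hanging, its collar rests on the cap: handle middle 27 mm above this point, tip 105 mm below it.
- rail_zero (a point): Zero mark of the scale on the stop rail's middle line, 18 mm above the bench. The rail is a fixed aluminium bar 170 mm long, 56 mm wide, 12 mm thick, with an end block 28 mm high at each end. Its y axis runs along it towards rising readings (to the robot's left, within 0.35 rad). Ticks every 10 mm from 0 to 100 mm, longer at 0, 50 and 100.
- stop (a joint): Reading of the stop in m: distance of its middle from the zero mark along the rail, 0 to 0.11. It slides with about 2 N of friction and stays where it is left; it starts between 0 and 20 mm. Small pointers on both sides show its middle.
- stop_grip (a point): Point to hold on the stop: its upright steel block is 24 mm across the rail (x), 16 mm along it (y), and reaches from 27 to 79 mm above the bench; this point is on its middle line 56 mm above the bench. Axes as the rail's.
- hammer: Bystander: hammer lying on the bench beyond the work, about 0.26 m long; leave it.
- offcut: Bystander: loose offcut of square steel tube 60 mm wide, 70 mm tall; origin at the centre of its underside; leave it.
- offcut_long: Bystander: loose offcut of square steel tube 50 mm wide, 90 mm tall; origin at the centre of its underside; leave it.
Not all that is in view belongs to the job. What is shaped like the part that bears rod_handle but orange or white is not meant.

How it is judged (in metres and radians):
On the way:
1. the rod, held in the gripper, stands on the floor of the bore (contact force between rod and bore_floor_c0 above 0.5 N and contact force between the fingers and rod above 1 N), for 0.1 s.
At the end, for the whole second after the job is handed in: The rod hangs upright in its stand, collar on the cap (handle middle within 8 mm of the hole sideways and 23 to 31 mm above the cap, tilt under 0.1 rad), and the stop rests at the bore's depth: a reading within 4 mm of it always counts (up to 6.5 mm may, as depths are judged in 2.5 mm steps) (horizontal distance between rod_handle and stand_hole below 0.008 m and z of rod_handle in the frame of stand_hole between 0.023 and 0.031 m and angle between rod_handle's own z axis and vertical below 0.1 rad and velocity of joint stop between -0.005 and 0.005 m/s and ((height (world z) of bore_floor_c0 between 0.07976 and 0.08307 m and value of joint stop between 0.028 and 0.0385 m) or (height (world z) of bore_floor_c0 between 0.07695 and 0.07977 m and value of joint stop between 0.0305 and 0.041 m) or (height (world z) of bore_floor_c0 between 0.07414 and 0.07696 m and value of joint stop between 0.033 and 0.0435 m) or (height (world z) of bore_floor_c0 between 0.07134 and 0.07415 m and value of joint stop between 0.0355 and 0.046 m) or (height (world z) of bore_floor_c0 between 0.06853 and 0.07135 m and value of joint stop between 0.038 and 0.0485 m) or (height (world z) of bore_floor_c0 between 0.06573 and 0.06854 m and value of joint stop between 0.0405 and 0.051 m) or (height (world z) of bore_floor_c0 between 0.06292 and 0.06574 m and value of joint stop between 0.043 and 0.0535 m) or (height (world z) of bore_floor_c0 between 0.06011 and 0.06293 m and value of joint stop between 0.0455 and 0.056 m) or (height (world z) of bore_floor_c0 between 0.05731 and 0.06012 m and value of joint stop between 0.048 and 0.0585 m) or (height (world z) of bore_floor_c0 between 0.0545 and 0.05732 m and value of joint stop between 0.0505 and 0.061 m) or (height (world z) of bore_floor_c0 between 0.0517 and 0.05451 m and value of joint stop between 0.053 and 0.0635 m) or (height (world z) of bore_floor_c0 between 0.0484 and 0.05171 m and value of joint stop between 0.0555 and 0.066 m))); the robot touches nothing.
It fails at once if the rod is rammed into the bore's floor with more than 40 N (contact force between rod and bore_floor_c0 above 40 N).
It fails at once if the hammer is moved more than 30 mm (distance of hammer from where it was at the start of the episode above 0.03 m).
It fails at once if the offcut is moved more than 30 mm (distance of offcut from where it was at the start of the episode above 0.03 m).
It fails at once if the offcut long is moved more than 30 mm (distance of offcut_long from where it was at the start of the episode above 0.03 m).
It also fails if it takes over 72 s, if anything falls off the work surface, if the arm or the gripper's body presses on something with over 40 N, if the wrist force passes 120 N, or if a joint passes its speed limit or range.

## Robot

A 6-joint arm with a two-finger parallel gripper is mounted at the origin on the work surface. World frame = base frame: x ahead of the robot, y to its left, z up, the work surface at z = 0. Lengths are in m, angles in degrees, forces in N, time in s.
With the tool pointing down it reaches from about 0.3 to 0.75 m from the base axis. Payload 8.5 kg.
Tool frame: the origin (TCP) lies at the very end of the fingers, on their centre line; the grasp point (between the pads) lies 19 mm behind it; z points along the fingers, y is the line along which they close (so a half turn about z gives the same grasp; the last joint's range is limited). The gripper opens to 85 mm and grips with 20 to 120 N. Pads are 22 mm wide; open, the fingers measure 114 mm over their backs; the gripper's body (76 mm by 85 mm) begins 54 mm behind the grasp point. The pads swing forward as they close: fully open they stand 13 mm farther back than shut.
Start: joints at [56.591, 21.807, 74.336, -0, 83.858, -12.336], TCP at [0.198, 0.513, 0.231] pointing down, gripper open.
Joint ranges: [-178.18, 178.18], [-50.72, 133.34], [12.68, 142.11], [-81.47, 261.47], [9.98, 163.14], [-165.26, 165.26]. Speed limits (degrees/s): [136.94, 136.94, 180, 180, 180, 180].

## Interface

Orientations are given as a 3x3 rotation matrix whose columns are the frame's x, y, z axes.
In Python, from rig import observe, cams, ticket gives the robot as it stands.
- The arm moves only by the tool move_arm, never from a script. Its arguments are lists of equal length, an entry for each row: "jaw": the finger opening in cm, from 0 to 8.54; "dp": the shift along the tool's x, y, z in cm, a list of three; "turn": the turn, a rotation vector about the tool's x, y, z in rad, a list of three. In form: {"jaw": [jaw, ...], "dp": [[tx, ty, tz], ...], "turn": [[wx, wy, wz], ...]}. A call has 1 to 12 rows; each row shifts and turns the commanded pose from where the row before left it, along the tool's axes as they then stand; what a row does not reach is not made up. A row lasts 1/12 s, in which the tool goes at most 41.7 mm and 7.16 degrees, less where a joint would pass 70% of its speed; a pose out of reach is approached as far as the arm can. A call is refused whole if a number of a shift passes 4.17 or a number of a turn 0.125, either way. A call with a gripper value outside its range is refused whole. The fingers move at their own pace and stop on an object; "force" is the grip in N (left out, the last holds). Time passes only in rows, so rows that do not move let the fingers close. It gives the time, the measured TCP pose, the force, the opening and the grip force at its end, in the units of the state.
- observe(): the state, without advancing time (a new reading comes with each control period).
- cams.get_image(name): name is "scene" or "side" or "wrist"; returns (picture, depth): 420x560x3 uint8, red, green, blue; 420x560 float32, m along the optical axis (not along the pixel's ray), 0 where there is no reading.
- cams.calibration(name): a dict with "vertical_fov" (degrees; the focal length in pixels is half the picture's height over the tangent of half this angle, whatever the lens; pixels are square), "cx", "cy" (the principal point, pixels), "view" (4x4, takes a point from world to camera coordinates); the wrist camera has in their place "tool_from_camera" (4x4, takes a point from camera to tool coordinates, whose origin is the TCP and whose axes are the flange's). Camera axes: x right, y up, looking along -z (the intrinsics and any distortion apply to the point x, -y, -z); pixel columns grow to the right and rows downward; lengths in m; the calibration is good to about 2 mm. A picture is of the moment at which its call begins: read the wrist's pose just before it. calibration takes no time and is no camera call.
- ticket.close_job(): hands the job in; it is judged then, once.
Trained networks look in the newest picture that a camera, given by its name, has taken for a name from the list of things; names that differ only in an ending like _2 or _b are one class to them, and where a whole thing is asked for, a point or a joint stands for the part that bears it (a point fixed in the world has none). Each returns a list of dicts, best first, with "p" (0 to 1); they miss things now and then, are a little off and sometimes report something else, mostly with a low value. They report only what shows in the picture. A call takes as long as a camera call. They do not tell look-alikes from the thing itself.
- cams.spot_in(camera, query): "box" ([centre column, centre row, width, height] as shares, 0 to 1, of the picture: columns of its width, rows of its height, round what is visible of it).
- cams.outline_of(camera, query): "mask" (420x560 bool, what is visible of it) and "box" ([centre column, centre row, width, height] as shares, 0 to 1, of the picture: columns of its width, rows of its height, round what is visible of it).
- cams.mark_of(camera, query): "location" ([column, row] as shares, 0 to 1, of the picture: columns of its width, rows of its height: a listed point, or the origin of a listed thing).
The state is a dict: "time_s": time; "q": joint angles; "qvel": joint speeds; "joint_efforts": joint torques, N m; "position": TCP position; "tool_rot": TCP orientation; "ft_force": force on the tool from outside, world axes, zero at the start; "wrist_torque": the same for the moment, N m; "grip_width": finger opening in m; "gripper_force": force on a finger pad.
Only numpy, scipy, OpenCV 4.12 (cv2) and the standard library are available. Lean on these libraries where they do the work, as an engineer would, in place of code of your own. Each camera call takes 0.05 s, during which the arm holds its last target. There are 200 camera calls.

## Working session

There is one attempt and no reset: what is moved stays moved. The work goes in short steps, Python scripts to look and compute and a tool call to move; the robot and the scene stay as the last step left them, time stands still between calls to the robot, and variables do not carry over. Pictures are saved under pics/ and viewed, at most 10 in all, crops included, and the job is handed in when it is done.

Besides the shell and the picture viewer there is one more tool, called after "Call:" as name(argument=value, ...) on one line, values as JSON. move_arm: Moves the arm, as the interface text tells. Its arguments: {"type":"object","properties":{"jaw":{"type":"array","items":{"type":"number"}},"dp":{"type":"array","items":{"type":"array","items":{"type":"number"}}},"turn":{"type":"array","items":{"type":"array","items":{"type":"number"}}},"force":{"type":"number"}},"required":["jaw","dp","turn"]}

```bash
mkdir -p pics; ls
cat > h.py <<'E'
import numpy as np, cv2
from rig import observe, cams, ticket
np.set_printoptions(precision=4, suppress=True)
def K(n):
    c=cams.calibration(n); f=210/np.tan(np.radians(c["vertical_fov"])/2); return c,f
def c2w(n, s=None):
    c,f=K(n)
    if n!="wrist": return np.linalg.inv(np.array(c["view"]))
    s=s or observe(); T=np.eye(4); T[:3,:3]=s["tool_rot"]; T[:3,3]=s["position"]
    return T@np.array(c["tool_from_camera"])
def ray(n,u,v,T=None):
    c,f=K(n); T=c2w(n) if T is None else T
    d=np.array([(u-c["cx"])/f,-(v-c["cy"])/f,-1.]); return T[:3,3],T[:3,:3]@d
def pt(n,u,v,d,T=None):
    o,r=ray(n,u,v,T); return o+r*d
def onz(n,u,v,z,T=None):
    o,r=ray(n,u,v,T); return o+r*(z-o[2])/r[2]
def cloud(n,D,T=None):
    c,f=K(n); T=c2w(n) if T is None else T
    v,u=np.mgrid[:420,:560]; d=np.stack([(u-c["cx"])/f,-(v-c["cy"])/f,-np.ones(u.shape)],-1)*D[...,None]
    return d@T[:3,:3].T+T[:3,3]
E
python3 - <<'E'
from h import *
print({k:v for k,v in cams.calibration("scene").items()}, cams.calibration("side").keys(), cams.calibration("wrist"))
for n in ["scene","side"]:
    im,D=cams.get_image(n); cv2.imwrite(f"pics/{n}0.png",im[...,::-1]); np.savez(f"{n}0.npz",im=im,D=D)
    for q in ["bore_mouth","rod_handle","stand_hole","rail_zero","stop_grip"]:
        for m in cams.mark_of(n,q)[:3]:
            u,v=m["location"][0]*560,m["location"][1]*420
            d=D[min(int(v),419),min(int(u),559)]
            print(n,q,round(m["p"],2),round(u),round(v),pt(n,u,v,d))
E
```

```text
pics
{'vertical_fov': 55.82009517586265, 'cx': 278.3746477557165, 'cy': 213.2535879065071, 'view': array([[-0.5785,  0.8157,  0.0025,  0.3577],
       [-0.6522, -0.4644,  0.5991,  0.2761],
       [ 0.4898,  0.3449,  0.8007, -1.2808],
       [ 0.    ,  0.    ,  0.    ,  1.    ]])} dict_keys(['vertical_fov', 'cx', 'cy', 'view']) {'vertical_fov': 68.01660499373916, 'cx': 276.8761373523004, 'cy': 207.423480979511, 'tool_from_camera': array([[ 0.0001,  0.9475,  0.3197,  0.0831],
       [ 1.    , -0.0003,  0.0006,  0.0003],
       [ 0.0007,  0.3197, -0.9475, -0.1438],
       [ 0.    ,  0.    ,  0.    ,  1.    ]])}
scene bore_mouth 0.6 398 281 [0.5377 0.2625 0.0809]
scene rod_handle 0.86 295 242 [0.6231 0.0448 0.1523]
scene rod_handle 0.74 338 182 [0.4112 0.031  0.1352]
scene rod_handle 0.71 286 173 [ 0.4653 -0.0851  0.1447]
scene stand_hole 0.84 318 211 [0.512  0.0353 0.1333]
scene rail_zero 0.85 216 175 [ 0.5014 -0.2968  0.0342]
scene rail_zero 0.25 194 243 [ 0.7036 -0.1955  0.0315]
scene stop_grip 0.73 221 165 [ 0.4819 -0.2907  0.061 ]
side bore_mouth 0.86 260 121 [0.559  0.2742 0.1099]
side rod_handle 0.76 295 222 [ 0.5436 -0.1202  0.1494]
side rod_handle 0.72 202 184 [0.4017 0.0148 0.1499]
side rod_handle 0.72 312 168 [0.6135 0.0285 0.1449]
side stand_hole 0.94 257 183 [0.5029 0.0143 0.1366]
side rail_zero 0.62 292 365 [ 0.4954 -0.3088  0.0266]
side stop_grip 0.6 285 348 [ 0.4845 -0.3063  0.0702]
```

View pics/scene0.png

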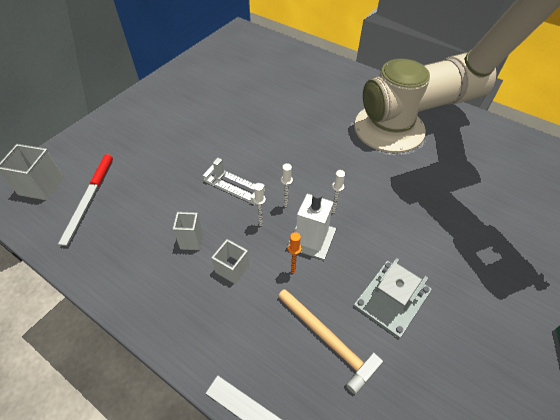

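View pics/side0.png

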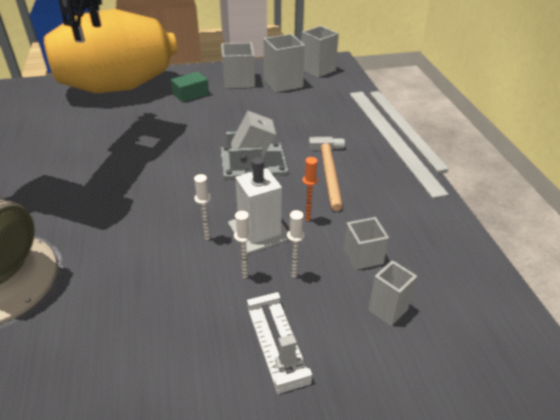

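The scene picture shows the dark handle in the white stand at (317,203). The look-alikes are three white rods and one orange rod around it. The lug mouth is at (399,282), and the rail runs from (210,172) to (262,193). In the side picture the stop sits at the far (−y) end, at (288,348). Next I'll refine the geometry from depth.

```bash
cat >> h.py <<'E'
def plane(P):
    c=np.median(P,0)
    for t in (.006,.003,.002):
        U,S,Vt=np.linalg.svd(P-c,full_matrices=False); n=Vt[2]; r=(P-c)@n; P=P[abs(r)<t]; c=P.mean(0)
    return c,n*np.sign(n[2]),len(P)
from scipy.spatial.transform import Rotation as Ro
def rows(p,R,v=3.5,w=.1,s=None,start=None):
    """rows from the present measured pose to (p,R), in tool axes"""
    s=s or observe(); p0,R0=(np.array(s["position"]),np.array(s["tool_rot"])) if start is None else start
    rv=Ro.from_matrix(R0.T@R).as_rotvec(); d=(p-p0)*100
    n=int(max(np.ceil(np.linalg.norm(d)/v),np.ceil(np.linalg.norm(rv)/w),1)); dr=Ro.from_rotvec(rv/n).as_matrix(); Rk=R0; out=[]
    for k in range(n):
        out.append(Rk.T@(d/n)); Rk=Rk@dr
    print(n,"rows dp",[[round(float(x),2) for x in o] for o in out],"turn each",(rv/n).round(4))
def down(yaw): # tool x at heading yaw (deg), pointing down
    a=np.radians(yaw); x=np.array([np.cos(a),np.sin(a),0]); z=np.array([0,0,-1.]); return np.c_[x,np.cross(z,x),z]
E
python3 - <<'E'
from h import *
s=observe(); print(np.array(s["tool_rot"]), s["position"])
for n in ["scene","side"]:
    D=np.load(n+"0.npz")["D"]; P=cloud(n,D).reshape(-1,3); P=P[D.ravel()>0]
    q=P[(np.linalg.norm(P[:,:2]-[.55,.27],axis=1)<.045)&(P[:,2]>.085)]
    if len(q)>30: print(n,"lug",plane(q), np.degrees(np.arccos(plane(q)[1][2])),q[:,2].max())
    q=P[(np.linalg.norm(P[:,:2]-[.51,.025],axis=1)<.06)&(abs(P[:,2]-.13)<.008)]
    print(n,"cap",q.mean(0),len(q),cv2.minAreaRect((q[:,:2]*1000).astype(np.float32)))
    q=P[(np.linalg.norm(P[:,:2]-[.51,.025],axis=1)<.06)&(P[:,2]>.142)]
    print(n,"handle",q.mean(0),q.max(0),q.min(0))
    q=P[(np.linalg.norm(P[:,:2]-[.49,-.25],axis=1)<.13)&(P[:,2]>.012)&(P[:,2]<.032)]
    print(n,"rail",q.mean(0),len(q),cv2.minAreaRect((q[:,:2]*1000).astype(np.float32)))
    q=P[(np.linalg.norm(P[:,:2]-[.49,-.29],axis=1)<.06)&(P[:,2]>.045)&(P[:,2]<.1)]
    print(n,"stop",q.mean(0),q.max(0),q.min(0),len(q))
E
```

```text
[[-0.9331  0.3596  0.    ]
 [ 0.3596  0.9331  0.    ]
 [ 0.      0.     -1.    ]] [0.1978 0.5132 0.2313]
scene lug (array([0.5579, 0.2669, 0.1103]), array([ 0.4552, -0.0374,  0.8896]), 761) 27.17693790547731 0.12716031273237005
scene cap [0.5117 0.0279 0.129 ] 588 ((505.7436828613281, 24.81330680847168), (68.98710632324219, 66.58248901367188), 13.177249908447266)
scene handle [0.5099 0.0271 0.1673] [0.517  0.0358 0.1814] [0.4956 0.0157 0.1427]
scene rail [ 0.4905 -0.2599  0.0185] 467 ((485.5128479003906, -249.77914428710938), (57.08204650878906, 170.25888061523438), 5.940787315368652)
scene stop [ 0.4912 -0.2947  0.0659] [ 0.5016 -0.2876  0.0801] [ 0.4759 -0.3059  0.0452] 118
side lug (array([0.5563, 0.2575, 0.1072]), array([ 0.1162, -0.186 ,  0.9756]), 121) 12.670530884650782 0.12792091614618806
side cap [0.5061 0.015  0.1303] 776 ((507.8768005371094, 24.304513931274414), (67.63220977783203, 71.7291030883789), 12.726465225219727)
side handle [0.5069 0.018  0.1661] [0.5187 0.0361 0.1834] [0.4968 0.0103 0.1422]
side rail [ 0.4835 -0.2546  0.0189] 2341 ((485.5044250488281, -251.1230926513672), (56.523536682128906, 173.32456970214844), 5.2462544441223145)
side stop [ 0.489  -0.3023  0.0688] [ 0.5023 -0.2886  0.0824] [ 0.4776 -0.308   0.0451] 363
```

```bash
cat >> h.py <<'E'
def toolR(n): # tool z=-n, y level, x towards robot
    z=-n/np.linalg.norm(n); y=np.cross([0,0,1.],-(n*[1,1,0])); y=-y/np.linalg.norm(y); y=y if y[1]>0 else -y; return np.c_[np.cross(y,z),y,z]
E
python3 - <<'E'
from h import *
n=np.array([.4552,-.0374,.8896]); R=toolR(n); print(R)
rows(np.array([.558,.267,.1103])+n*.16,R,v=3.9,w=.11)
E
```

```text
[[-0.8866  0.0819 -0.4552]
 [ 0.0728  0.9966  0.0374]
 [ 0.4567 -0.     -0.8896]]
13 rows dp [[-3.81, -0.61, -0.16], [-3.78, -0.7, -0.3], [-3.75, -0.78, -0.43], [-3.72, -0.86, -0.56], [-3.68, -0.94, -0.69], [-3.63, -1.03, -0.82], [-3.57, -1.11, -0.94], [-3.51, -1.19, -1.07], [-3.44, -1.27, -1.19], [-3.37, -1.35, -1.3], [-3.29, -1.43, -1.42], [-3.21, -1.51, -1.53], [-3.12, -1.59, -1.63]] turn each [ 0.0052  0.0362 -0.0216]
```

Call:
move_arm(jaw=[8.5, 8.5, 8.5, 8.5, 8.5, 8.5, 8.5, 8.5, 8.5, 8.5, 8.5, 8.5], dp=[[-3.8, -0.6, -0.2], [-3.8, -0.7, -0.3], [-3.8, -0.8, -0.4], [-3.7, -0.9, -0.6], [-3.7, -0.9, -0.7], [-3.6, -1, -0.8], [-3.6, -1.1, -0.9], [-3.5, -1.2, -1.1], [-3.4, -1.3, -1.2], [-3.4, -1.4, -1.3], [-3.3, -1.4, -1.4], [-3.2, -1.5, -1.5]], turn=[[0.005, 0.04, -0.022], [0.005, 0.04, -0.022], [0.005, 0.04, -0.022], [0.005, 0.04, -0.022], [0.005, 0.04, -0.022], [0.005, 0.04, -0.022], [0.005, 0.04, -0.022], [0.005, 0.04, -0.022], [0.005, 0.04, -0.022], [0.005, 0.04, -0.022], [0.005, 0.04, -0.022], [0.005, 0.04, -0.022]])

```text
time_s: 1.6
position: [0.5997, 0.2794, 0.2418]
tool_rot: [[-0.881, 0.099, -0.462], [0.085, 0.995, 0.051], [0.465, 0.005, -0.885]]
ft_force: [0.7, 1.2, 0.5]
grip_width: 0.085
gripper_force: 0.0
```

Run:
```python
from h import *
s=observe();T=c2w("wrist",s); im,D=cams.get_image("wrist"); cv2.imwrite("pics/w1.png",im[...,::-1])
np.savez("w1.npz",im=im,D=D,T=T); print(s["qvel"],s["q"])
P=cloud("wrist",D,T)
for m in cams.mark_of("wrist","bore_mouth")[:2]:
    u,v=m["location"][0]*560,m["location"][1]*420; print(m["p"],u,v,D[int(v),int(u)])
q=P[(np.linalg.norm(P[...,:2]-[.558,.267],axis=-1)<.05)&(P[...,2]>.088)&(D>0)]
c,n,k=plane(q); print(c,n,k,np.degrees(np.arccos(n[2])))
o,r=ray("wrist",u,v,T); print("mouth",o+r*((c-o)@n)/(r@n))
```

```text
[ -25.2111   55.2642 -103.8429    2.446    78.3303  -29.1954] [ 11.5146  47.0007  30.8197  10.4312 128.2973 -68.3123]
0.65 257.992 221.802 0.32108808
0.34 200.2 355.488 0.36065125
[0.5508 0.2663 0.1107] [0.2083 0.9462 0.2474] 295 75.67509519192156
mouth [0.6516 0.2239 0.1881]
```

View pics/w1.png

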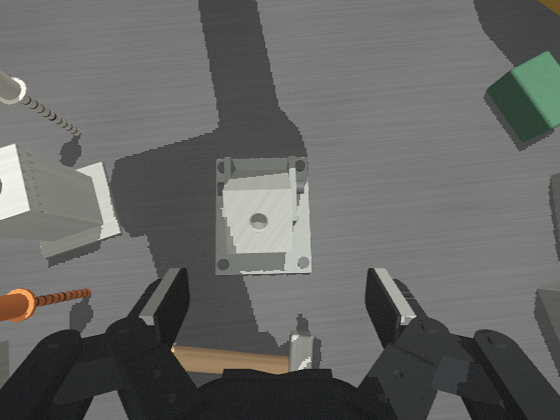

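The bore mouth is at (258,221), a clean circle on the bright face. The arm was still settling, so I'll take one more look now that it has stopped and fit the face close to the mouth.

```bash
cat >> h.py <<'E'
def bore(D,im,T,u,v):
    P=cloud("wrist",D,T); yy,xx=np.mgrid[:420,:560]; rr=np.hypot(xx-u,yy-v)
    m=(rr>13)&(rr<27)&(D>0); c,n,k=plane(P[m])
    # mouth centre: outline of dark spot
    g=cv2.cvtColor(im,cv2.COLOR_RGB2GRAY); ring=np.median(g[(rr>13)&(rr<25)]); 
    b=((g<ring-25)&(rr<14)).astype(np.uint8); cs,_=cv2.findContours(b,0,1); k2=max(cs,key=cv2.contourArea)
    e=cv2.fitEllipse(cv2.convexHull(k2)); out=[]
    for uv in (e[0],(u,v)):
        o,r=ray("wrist",*uv,T); out.append(o+r*((c-o)@n)/(r@n))
    print("plane",c,n,k,np.degrees(np.arccos(n[2])),"ell",e,"mouth",out[0],"net",out[1])
E
python3 - <<'E'
from h import *
z=np.load("w1.npz"); bore(z["D"],z["im"],z["T"],258,221.8)
s=observe();T=c2w("wrist",s); im,D=cams.get_image("wrist"); s2=observe();print(s["position"],s2["position"],s2["qvel"])
m=cams.mark_of("wrist","bore_mouth")[0]; u,v=m["location"][0]*560,m["location"][1]*420; print(u,v)
cv2.imwrite("pics/w2.png",im[...,::-1]); bore(D,im,T,u,v)
E
```

```text
plane [0.5578 0.2665 0.1123] [ 0.455  -0.0311  0.89  ] 1724 27.13232914663182 ell ((258.2298583984375, 220.65264892578125), (16.03147315979004, 18.47441291809082), 93.40254974365234) mouth [0.5567 0.2669 0.1129] net [0.5577 0.2665 0.1124]
[0.6032 0.2768 0.2365] [0.6009 0.2788 0.238 ] [ 3.4553 -5.0708  4.2488  0.6225 -1.3283  0.7512]
258.608 218.4
plane [0.5583 0.2651 0.1121] [ 0.4534 -0.034   0.8907] 1751 27.040739593284712 ell ((260.5224914550781, 216.56895446777344), (16.547088623046875, 18.32646369934082), 89.15708923339844) mouth [0.5567 0.267  0.113 ] net [0.5581 0.265  0.1122]
```

Run:
```python
from h import *
rows(np.array([.507,.026,.265]),down(176),v=3.9,w=.11)
```

```text
7 rows dp [[1.01, -3.74, 0.11], [1.03, -3.74, 0.04], [1.05, -3.74, -0.02], [1.06, -3.73, -0.09], [1.07, -3.73, -0.16], [1.07, -3.72, -0.22], [1.07, -3.72, -0.29]] turn each [ 0.0017 -0.0692 -0.0043]
```

Call:
move_arm(jaw=[8.5, 8.5, 8.5, 8.5, 8.5, 8.5, 8.5, 8.5, 8.5], dp=[[1.0, -3.7, 0.1], [1.0, -3.7, 0], [1.1, -3.7, 0], [1.1, -3.7, -0.1], [1.1, -3.7, -0.2], [1.1, -3.7, -0.2], [1.1, -3.7, -0.3], [0, 0, 0], [0, 0, 0]], turn=[[0.002, -0.069, -0.004], [0.002, -0.069, -0.004], [0.002, -0.069, -0.004], [0.002, -0.069, -0.004], [0.002, -0.069, -0.004], [0.002, -0.069, -0.004], [0.002, -0.069, -0.004], [0, 0, 0], [0, 0, 0]])

```text
time_s: 2.55
position: [0.5034, 0.0289, 0.2695]
tool_rot: [[-0.997, 0.071, 0.004], [0.071, 0.997, -0.002], [-0.004, -0.002, -1.0]]
ft_force: [-0.1, 0.5, 0.1]
grip_width: 0.085
gripper_force: 0.0
```

Run:
```python
from h import *
s=observe();T=c2w("wrist",s); im,D=cams.get_image("wrist"); print(s["position"],s["qvel"],s["tool_rot"])
cv2.imwrite("pics/w3.png",im[...,::-1])
for m in cams.mark_of("wrist","rod_handle")[:4]:
    u,v=m["location"][0]*560,m["location"][1]*420; print(m["p"],u,v,onz("wrist",u,v,.157,T))
P=cloud("wrist",D,T); ok=D>0
q=P[ok&(np.linalg.norm(P[...,:2]-[.507,.025],axis=-1)<.05)&(P[...,2]>.174)&(P[...,2]<.19)]; print("htop",q.mean(0),len(q),(q.max(0)+q.min(0))/2,q.max(0)-q.min(0))
q=P[ok&(np.linalg.norm(P[...,:2]-[.507,.025],axis=-1)<.06)&(abs(P[...,2]-.13)<.006)]; print("cap",cv2.minAreaRect((q[:,:2]*1000).astype(np.float32)),np.median(q[:,2]))
```

```text
[0.5034 0.0289 0.2695] [ 2.4587  3.2026 -2.9488  0.4118  1.0344  0.8914] [[-0.9975  0.0707  0.0038]
 [ 0.0707  0.9975 -0.0024]
 [-0.004  -0.0021 -1.    ]]
0.74 264.88 71.82000000000001 [0.3985 0.0274 0.157 ]
0.74 138.6 154.098 [ 0.4532 -0.0813  0.157 ]
0.64 270.592 201.81 [0.5018 0.0237 0.157 ]
0.56 140.28 246.414 [ 0.536  -0.0977  0.157 ]
htop [0.5035 0.0251 0.1807] 592 [0.5042 0.025  0.1785] [0.021  0.0211 0.009 ]
cap ((504.80010986328125, 24.77029800415039), (66.70664978027344, 66.23506164550781), 13.246588706970215) 0.13116318500666438
```

View pics/w3.png

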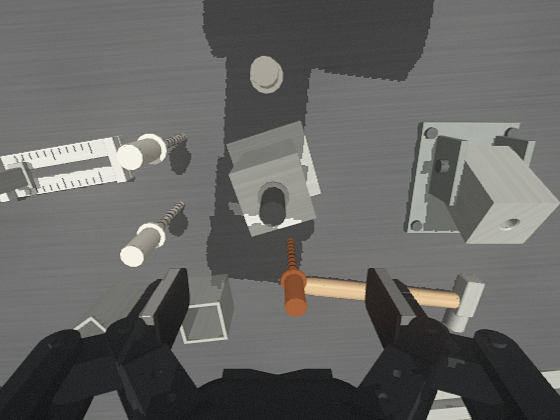

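The dark handle is centred at (272,205) on the stand. The neighbours are clear of the fingers, so I'll descend.

Run:
```python
from h import *
s=observe(); print(s["position"])
rows(np.array([.5045,.025,.142]),down(176),v=2.5)
```

```text
[0.5049 0.03   0.2684]
6 rows dp [[0.01, -0.08, 2.11], [0.01, -0.08, 2.11], [0.0, -0.08, 2.11], [0.0, -0.08, 2.11], [0.0, -0.08, 2.11], [0.0, -0.08, 2.11]] turn each [-0.0003  0.0003  0.0003]
```

Call:
move_arm(jaw=[8.5, 8.5, 8.5, 8.5, 8.5], dp=[[0, -0.1, 2], [0, -0.1, 2], [0, -0.1, 2], [0, 0, 0], [0, 0, 0]], turn=[[0, 0, 0], [0, 0, 0], [0, 0, 0], [0, 0, 0], [0, 0, 0]])

```text
time_s: 3.07
position: [0.5053, 0.027, 0.2073]
tool_rot: [[-0.998, 0.068, -0.001], [0.068, 0.998, -0.002], [0.001, -0.002, -1.0]]
ft_force: [-0.3, -0.0, 0.1]
grip_width: 0.085
gripper_force: 0.0
```

Run:
```python
from h import *
s=observe(); print(s["position"])
rows(np.array([.5045,.025,.142]),down(176),v=2.5)
```

```text
[0.5053 0.027  0.2073]
3 rows dp [[0.02, -0.06, 2.18], [0.02, -0.06, 2.18], [0.02, -0.07, 2.18]] turn each [-0.0006 -0.0004  0.0007]
```

Call:
move_arm(jaw=[8.5, 8.5, 8.5, 8.5, 8.5, 1, 1, 1, 1, 1, 1, 1], dp=[[0, -0.1, 1.7], [0, -0.1, 1.7], [0.1, 0, 1.6], [0, 0, 1.5], [0, 0, 0], [0, 0, 0], [0, 0, 0], [0, 0, 0], [0, 0, 0], [0, 0, 0], [0, 0, 0], [0, 0, 0]], turn=[[0, 0, 0], [0, 0, 0], [0, 0, 0], [0, 0, 0], [0, 0, 0], [0, 0, 0], [0, 0, 0], [0, 0, 0], [0, 0, 0], [0, 0, 0], [0, 0, 0], [0, 0, 0]], force=60)

```text
time_s: 4.07
position: [0.5044, 0.0237, 0.1434]
tool_rot: [[-0.998, 0.069, 0.002], [0.069, 0.998, -0.002], [-0.002, -0.002, -1.0]]
ft_force: [-1.2, 1.1, 6.3]
grip_width: 0.0207
gripper_force: 58.4
```

Call:
move_arm(jaw=[1, 1, 1, 1, 1, 1, 1, 1], dp=[[0, 0, -1], [0, 0, -2], [0, 0, -2.5], [0, 0, -2.5], [0, 0, -2.5], [0, 0, -2.5], [0, 0, -1], [0, 0, 0]], turn=[[0, 0, 0], [0, 0, 0], [0, 0, 0], [0, 0, 0], [0, 0, 0], [0, 0, 0], [0, 0, 0], [0, 0, 0]])

```text
time_s: 4.73
position: [0.5046, 0.0238, 0.2849]
tool_rot: [[-0.998, 0.069, 0.005], [0.069, 0.998, -0.003], [-0.005, -0.003, -1.0]]
ft_force: [0.4, -0.2, -2.4]
grip_width: 0.0205
gripper_force: 58.7
```

Run:
```python
from h import *
s=observe(); print(s["ft_force"],s["grip_width"])
n=np.array([.454,-.034,.89]);n/=np.linalg.norm(n); m=np.array([.557,.2662,.1115]); R=toolR(n)
tgt=m+n*(.1184+.03); print(tgt,R)
rows(tgt,R,v=3.8,w=.11)
T=c2w("wrist",s); im,D=cams.get_image("wrist"); cv2.imwrite("pics/w4.png",im[...,::-1])
```

```text
[ 0.3645 -0.2485 -2.4362] 0.020504775145188652
[0.6244 0.2612 0.2436] [[-0.8878  0.0747 -0.4541]
 [ 0.0665  0.9972  0.034 ]
 [ 0.4554 -0.     -0.8903]]
8 rows dp [[-1.28, 3.06, 0.51], [-1.31, 3.07, 0.44], [-1.33, 3.07, 0.36], [-1.35, 3.07, 0.28], [-1.36, 3.07, 0.2], [-1.37, 3.07, 0.12], [-1.37, 3.07, 0.04], [-1.37, 3.07, -0.04]] turn each [-0.0005  0.0598  0.0006]
```

View pics/w4.png

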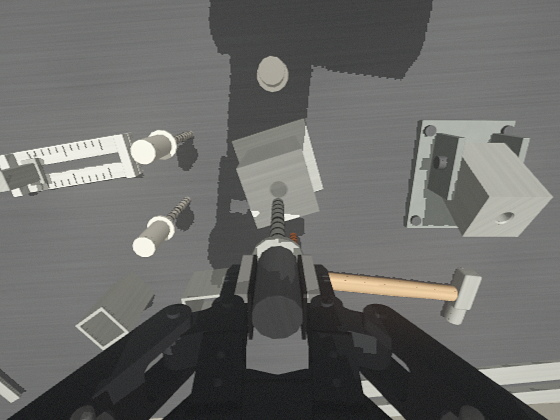

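The rod hangs straight in the jaws, with its collar at (277,243) and its tip near (278,190). Now to the bore, tilting on the way.

Call:
move_arm(jaw=[1, 1, 1, 1, 1, 1, 1, 1, 1, 1, 1, 1], dp=[[-1.3, 3.1, 0.3], [-1.3, 3.1, 0.3], [-1.3, 3.1, 0.3], [-1.3, 3.1, 0.2], [-1.4, 3.1, 0.1], [-1.4, 3.1, 0], [-1.4, 3.1, 0], [-1.4, 3.1, 0], [0, 0, 0], [0, 0, 0], [0, 0, 0], [0, 0, 0]], turn=[[0, 0.06, 0], [0, 0.06, 0], [0, 0.06, 0], [0, 0.06, 0], [0, 0.06, 0], [0, 0.06, 0], [0, 0.06, 0], [0, 0.06, 0], [0, 0, 0], [0, 0, 0], [0, 0, 0], [0, 0, 0]])

```text
time_s: 5.78
position: [0.624, 0.2633, 0.2487]
tool_rot: [[-0.886, 0.07, -0.459], [0.063, 0.998, 0.031], [0.46, -0.002, -0.888]]
ft_force: [0.1, 0.4, -0.9]
grip_width: 0.0207
gripper_force: 58.9
```

Run:
```python
from h import *
s=observe(); print(s["position"],s["ft_force"],s["q"])
n=np.array([.454,-.034,.89]);n/=np.linalg.norm(n); m=np.array([.557,.2662,.1115]); R=toolR(n)
T=c2w("wrist",s); im,D=cams.get_image("wrist")
cv2.imwrite("pics/w5.png",cv2.resize(im[120:300,170:380,::-1],None,fx=3.2,fy=3.2))
np.savez("w5.npz",im=im,D=D,T=T)
c,f=K("wrist"); C=np.linalg.inv(np.array(c["tool_from_camera"]))
for z in (.0156,.06,.1184):
    p=C@[0,0,z,1]; print(z,c["cx"]+f*p[0]/-p[2],c["cy"]-f*p[1]/-p[2])
for x in cams.mark_of("wrist","rod_tip")[:3]+cams.mark_of("wrist","bore_mouth")[:2]+cams.mark_of("wrist","rod_handle")[:1]: print(x["p"],x["location"][0]*560,x["location"][1]*420)
p=np.linalg.inv(T)@np.r_[m,1]; print("mouth exp",c["cx"]+f*p[0]/-p[2],c["cy"]-f*p[1]/-p[2])
rows(m+n*(.1184+.03),R)
```

```text
[0.624  0.2633 0.2487] [ 0.0531  0.3952 -0.8716] [ 10.3824  49.8302  23.6878   8.8471 132.7986 -71.0555]
0.0156 276.19636779186214 257.1031880138617
0.06 276.35267722401665 227.4497607477788
0.1184 276.48538219348643 202.2743307959323
0.73 105.39200000000001 265.692
0.65 99.39999999999999 110.712
0.57 280.224 202.01999999999998
0.59 278.824 195.216
0.87 272.776 285.306
mouth exp 274.94626222868726 195.1974943893992
1 rows dp [[-0.31, -0.23, 0.47]] turn each [-0.0034 -0.0043  0.0032]
```

View pics/w5.png

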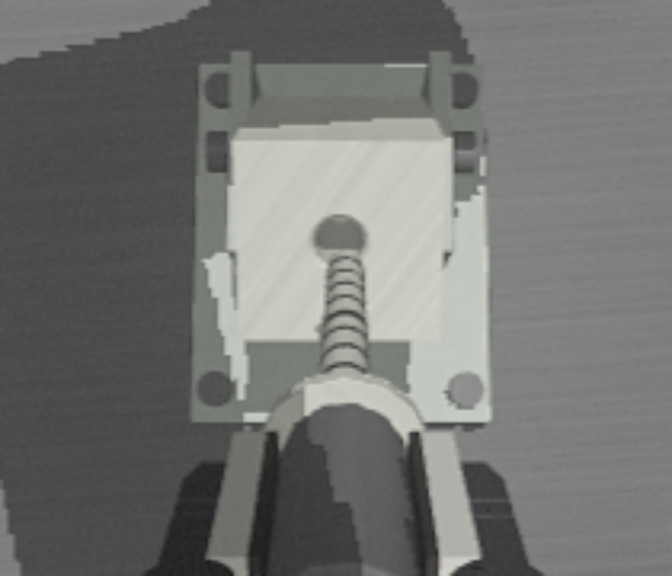

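The tip is at about (278.1,201.3) and the mouth centre at about (276.3,194.1). I'll work out the offset in tool axes.

Run:
```python
from h import *
z=np.load("w5.npz"); T=z["T"]; D=z["D"]
c,f=K("wrist"); M=np.array(c["tool_from_camera"]); P=cloud("wrist",D,M)  # tool coords
yy,xx=np.mgrid[:420,:560]; 
msk=(xx>245)&(xx<308)&(yy>168)&(yy<222)&~((abs(xx-277.5)<12)&(yy>183))&(D>0)
q=P[msk]; pc,n,k=plane(q); n=-n if n[2]>0 else n; print("plane tool",pc,n,k)
def hit(u,v,p,nn):
    o,r=ray("wrist",u,v,M); return o+r*((p-o)@nn)/(r@nn)
print("mouth tool",hit(276.3,194.1,pc,n)); 
for v in (201.,202.3): print("tip tool",hit(278.1,v,np.array([0,0,.1184]),np.array([0,0,1.])))
print("n world",T[:3,:3]@np.linalg.inv(np.eye(3))@n)
# handle top centre in image
print("handle",hit(272.8,285.3,np.array([0,0,-.0136]),np.array([0,0,1.])))
```

```text
plane tool [-0.0003 -0.0005  0.1515] [ 0.0043 -0.0016 -1.    ] 2357
mouth tool [-0.0021 -0.0002  0.1515]
tip tool [0.0012 0.0014 0.1184]
tip tool [-0.      0.0014  0.1184]
n world [-0.1499  0.0126 -0.9886]
handle [ 0.0002 -0.0016 -0.0136]
```

Call:
move_arm(jaw=[1, 1, 1, 1, 1, 1], dp=[[-0.3, -0.2, 0.5], [0, 0, 0.8], [0, 0, 0.7], [0, 0, 0.5], [0, 0, 0], [0, 0, 0]], turn=[[0, 0, 0], [0, 0, 0], [0, 0, 0], [0, 0, 0], [0, 0, 0], [0, 0, 0]])

```text
time_s: 6.48
position: [0.6153, 0.2625, 0.2242]
tool_rot: [[-0.885, 0.069, -0.46], [0.063, 0.998, 0.03], [0.461, -0.002, -0.887]]
ft_force: [0.8, -0.4, -1.4]
grip_width: 0.0206
gripper_force: 58.9
```

Run:
```python
from h import *
s=observe(); print(s["position"],s["ft_force"])
n=np.array([.454,-.034,.89]);n/=np.linalg.norm(n); m=np.array([.557,.2662,.1115]); R=toolR(n)
T=c2w("wrist",s); im,D=cams.get_image("wrist")
cv2.imwrite("pics/w6.png",cv2.resize(im[150:260,220:340,::-1],None,fx=5,fy=5))
rows(m+n*(.1184+.01),R)
```

```text
[0.6153 0.2625 0.2242] [ 0.7561 -0.3739 -1.3839]
1 rows dp [[0.08, -0.08, -0.12]] turn each [-0.0041 -0.0057  0.0037]
```

View pics/w6.png

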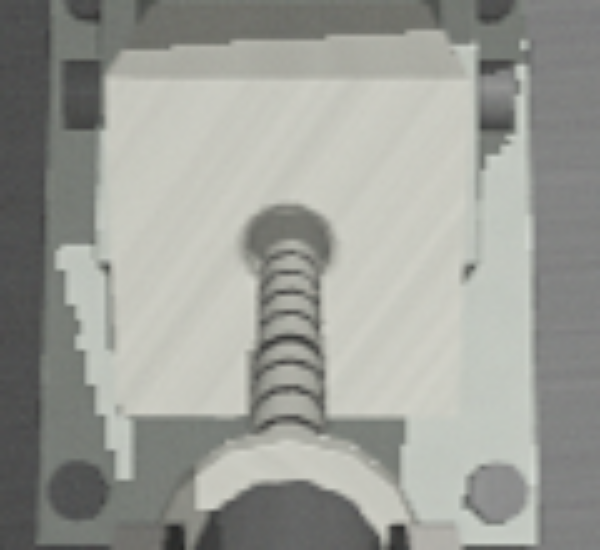

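Run:
```python
from h import *
c,f=K("wrist"); M=np.array(c["tool_from_camera"]); C=np.linalg.inv(M)
def pr(p):
    p=C@np.r_[p,1]; return ((c["cx"]+f*p[0]/-p[2]-220)*5,(c["cy"]-f*p[1]/-p[2]-150)*5)
for pz in (.1255,.1275):
  for cx in (-.002,-.001,0,.001):
    print(pz,cx,"mouth L/R/top(x+)/bottom",pr([cx,-.007,pz])[0],pr([cx,.009,pz])[0],pr([cx+.008,.001,pz])[1],pr([cx-.008,.001,pz])[1])
for tx in (-.001,0,.001): print("tip",tx,pr([tx,-.004,.1184])[0],pr([tx,.006,.1184])[0],"far edge",pr([tx+.005,.001,.1184])[1],"far edge top chamf",pr([tx+.004,.001,.1184])[1])
```

```text
0.1255 -0.002 mouth L/R/top(x+)/bottom 243.8807842343084 332.1394931867087 217.54362781866305 301.67259876808725
0.1255 -0.001 mouth L/R/top(x+)/bottom 243.83415917441994 332.19295946511266 212.18326817583716 296.5031787540796
0.1255 0 mouth L/R/top(x+)/bottom 243.78742824391253 332.24654715132573 206.8106251516953 291.322126151734
0.1255 0.001 mouth L/R/top(x+)/bottom 243.7405910817793 332.3002566593459 201.42565647635095 286.129401652134
0.1275 -0.002 mouth L/R/top(x+)/bottom 244.15553293664175 331.82531929505984 214.4781254774432 298.1054365583059
0.1275 -0.001 mouth L/R/top(x+)/bottom 244.1095288356803 331.8780744855792 209.15041506333438 292.96625837391076
0.1275 0 mouth L/R/top(x+)/bottom 244.06342097269572 331.9309486680609 203.8105784752588 287.81559230240987
0.1275 0.001 mouth L/R/top(x+)/bottom 244.0172089962394 331.9839422455482 198.45857426624946 282.65339978144584
tip -0.001 259.7980873311306 316.3730188420237 far edge 239.69073770434662 far edge top chamf 245.1319358926709
tip 0 259.76878028969253 316.4095172758968 far edge 234.23680755516443 far edge top chamf 239.69073770434662
tip 0.001 259.7394049921283 316.44610071598834 far edge 228.77010070515226 far edge top chamf 234.23680755516443
```

The mouth and tip agree within about 1 mm, so I'll go in.

Call:
move_arm(jaw=[1, 1, 1, 1, 1, 1, 1], dp=[[0.05, 0, 0.4], [0, 0, 0.4], [0, 0, 0.4], [0, 0, 0.4], [0, 0, 0.4], [0, 0, 0], [0, 0, 0]], turn=[[0, 0, 0], [0, 0, 0], [0, 0, 0], [0, 0, 0], [0, 0, 0], [0, 0, 0], [0, 0, 0]])

```text
time_s: 7.12
position: [0.6056, 0.2633, 0.2063]
tool_rot: [[-0.885, 0.069, -0.46], [0.063, 0.998, 0.03], [0.461, -0.002, -0.887]]
ft_force: [-0.5, -0.6, -0.7]
grip_width: 0.0207
gripper_force: 58.9
```

Call:
move_arm(jaw=[1, 1, 1, 1, 1, 1], dp=[[0, 0, 0.4], [0, 0, 0.4], [0, 0, 0.4], [0, 0, 0.3], [0, 0, 0], [0, 0, 0]], turn=[[0, 0, 0], [0, 0, 0], [0, 0, 0], [0, 0, 0], [0, 0, 0], [0, 0, 0]])

```text
time_s: 7.62
position: [0.5987, 0.2638, 0.193]
tool_rot: [[-0.885, 0.069, -0.46], [0.063, 0.998, 0.03], [0.461, -0.002, -0.887]]
ft_force: [0.1, -1.1, -1.9]
grip_width: 0.0203
gripper_force: 58.9
```

Call:
move_arm(jaw=[1, 1, 1, 1], dp=[[0, 0, 0.15], [0, 0, 0.15], [0, 0, 0], [0, 0, 0]], turn=[[0, 0, 0], [0, 0, 0], [0, 0, 0], [0, 0, 0]])

```text
time_s: 7.95
position: [0.5975, 0.2639, 0.1904]
tool_rot: [[-0.885, 0.069, -0.46], [0.063, 0.998, 0.03], [0.461, -0.002, -0.887]]
ft_force: [-0.2, -0.8, -0.4]
grip_width: 0.0207
gripper_force: 58.9
```

Call:
move_arm(jaw=[1, 1, 1, 1], dp=[[0, 0, 0.15], [0, 0, 0.15], [0, 0, 0], [0, 0, 0]], turn=[[0, 0, 0], [0, 0, 0], [0, 0, 0], [0, 0, 0]])

```text
time_s: 8.28
position: [0.596, 0.2639, 0.1877]
tool_rot: [[-0.885, 0.069, -0.46], [0.063, 0.998, 0.03], [0.461, -0.002, -0.887]]
ft_force: [0.7, 0.3, -0.9]
grip_width: 0.021
gripper_force: 58.9
```

Call:
move_arm(jaw=[1, 1, 1, 1], dp=[[0, 0, 0.15], [0, 0, 0.15], [0, 0, 0], [0, 0, 0]], turn=[[0, 0, 0], [0, 0, 0], [0, 0, 0], [0, 0, 0]])

```text
time_s: 8.62
position: [0.5946, 0.264, 0.1851]
tool_rot: [[-0.885, 0.069, -0.46], [0.063, 0.998, 0.03], [0.461, -0.002, -0.887]]
ft_force: [1.1, 0.4, -1.6]
grip_width: 0.0206
gripper_force: 58.9
```

Call:
move_arm(jaw=[1, 1, 1, 1], dp=[[0, 0, 0.15], [0, 0, 0.15], [0, 0, 0], [0, 0, 0]], turn=[[0, 0, 0], [0, 0, 0], [0, 0, 0], [0, 0, 0]])

```text
time_s: 8.95
position: [0.5933, 0.2641, 0.1824]
tool_rot: [[-0.885, 0.069, -0.46], [0.063, 0.998, 0.03], [0.461, -0.002, -0.887]]
ft_force: [0.1, -0.9, -1.9]
grip_width: 0.0207
gripper_force: 58.9
```

Call:
move_arm(jaw=[1, 1, 1, 1], dp=[[0, 0, 0.15], [0, 0, 0.15], [0, 0, 0], [0, 0, 0]], turn=[[0, 0, 0], [0, 0, 0], [0, 0, 0], [0, 0, 0]])

```text
time_s: 9.28
position: [0.5919, 0.2642, 0.1797]
tool_rot: [[-0.885, 0.069, -0.46], [0.063, 0.998, 0.03], [0.461, -0.002, -0.887]]
ft_force: [0.2, -0.2, -1.6]
grip_width: 0.0205
gripper_force: 58.9
```

Call:
move_arm(jaw=[1, 1, 1, 1], dp=[[0, 0, 0.15], [0, 0, 0.15], [0, 0, 0], [0, 0, 0]], turn=[[0, 0, 0], [0, 0, 0], [0, 0, 0], [0, 0, 0]])

```text
time_s: 9.62
position: [0.5905, 0.2643, 0.1771]
tool_rot: [[-0.885, 0.069, -0.46], [0.063, 0.998, 0.03], [0.461, -0.002, -0.887]]
ft_force: [-0.8, 0.1, -1.2]
grip_width: 0.021
gripper_force: 58.9
```

Call:
move_arm(jaw=[1, 1, 1, 1], dp=[[0, 0, 0.15], [0, 0, 0.15], [0, 0, 0], [0, 0, 0]], turn=[[0, 0, 0], [0, 0, 0], [0, 0, 0], [0, 0, 0]])

```text
time_s: 9.95
position: [0.5891, 0.2644, 0.1744]
tool_rot: [[-0.885, 0.069, -0.46], [0.063, 0.998, 0.03], [0.461, -0.002, -0.887]]
ft_force: [-0.5, 0.2, -0.7]
grip_width: 0.0208
gripper_force: 58.9
```

Call:
move_arm(jaw=[1, 1, 1, 1], dp=[[0, 0, 0.15], [0, 0, 0.15], [0, 0, 0], [0, 0, 0]], turn=[[0, 0, 0], [0, 0, 0], [0, 0, 0], [0, 0, 0]])

```text
time_s: 10.28
position: [0.5878, 0.2645, 0.1718]
tool_rot: [[-0.885, 0.069, -0.46], [0.063, 0.998, 0.03], [0.461, -0.002, -0.887]]
ft_force: [-0.5, 0.6, -1.8]
grip_width: 0.0204
gripper_force: 58.9
```

Call:
move_arm(jaw=[1, 1, 1, 1], dp=[[0, 0, 0.15], [0, 0, 0.15], [0, 0, 0], [0, 0, 0]], turn=[[0, 0, 0], [0, 0, 0], [0, 0, 0], [0, 0, 0]])

```text
time_s: 10.62
position: [0.5864, 0.2646, 0.1691]
tool_rot: [[-0.885, 0.069, -0.46], [0.063, 0.998, 0.03], [0.461, -0.002, -0.887]]
ft_force: [0.2, -0.2, -1.8]
grip_width: 0.0209
gripper_force: 58.9
```

Call:
move_arm(jaw=[1, 1, 1, 1], dp=[[0, 0, 0.15], [0, 0, 0.15], [0, 0, 0], [0, 0, 0]], turn=[[0, 0, 0], [0, 0, 0], [0, 0, 0], [0, 0, 0]])

```text
time_s: 10.95
position: [0.5855, 0.2646, 0.1675]
tool_rot: [[-0.886, 0.07, -0.458], [0.063, 0.998, 0.031], [0.459, -0.002, -0.888]]
ft_force: [3.5, -0.2, 5.6]
grip_width: 0.0205
gripper_force: 59.8
```

Contact: about 8 N along the axis, and the tool stopped short of its target. I'll read the rings at the lip as a check.

Run:
```python
from h import *
s=observe(); print(s["position"],s["ft_force"])
im,D=cams.get_image("wrist"); np.savez("w7.npz",im=im,D=D,T=c2w("wrist",s))
cv2.imwrite("pics/w7.png",cv2.resize(im[160:260,225:325,::-1],None,fx=6,fy=6,interpolation=cv2.INTER_CUBIC))
c,f=K("wrist"); C=np.linalg.inv(np.array(c["tool_from_camera"]))
for r in (105,100,90,80,70,60,55,50):   # ring r mm from tip, near face (x=+5mm side toward camera)
    p=C@[.005,.001,.1184-r/1000,1]; print(r,(c["cy"]-f*p[1]/-p[2]-160)*6)
```

```text
[0.5855 0.2646 0.1675] [ 3.4904 -0.2469  5.622 ]
105 545.5503901712902
100 521.8920841871613
90 478.155187388515
80 438.6183148240615
70 402.70419577512365
60 369.9367154152222
55 354.6065028275534
50 339.9196876298746
```

View pics/w7.png

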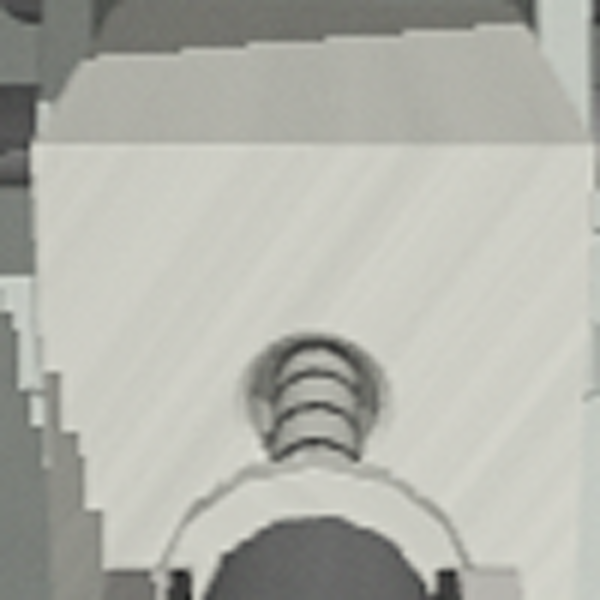

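The visible rings are at rows 440, 405, 372 and 345, for 80, 70, 60 and the wide 50. They match the grip offset, so the lip is near 55 mm. The camera's error of 1–2 mm is the main uncertainty, so I'll touch the lug face beside the mouth with the tip to fix the lip.

Call:
move_arm(jaw=[1, 1, 1, 1, 1, 1, 1, 1, 1, 1], dp=[[0, 0, -0.6], [0, 0, -1], [0, 0, -1.2], [0, 0, -1.2], [0, 0, -1.2], [0, 0, -1.3], [0, 0, 0], [0, -0.8, 0], [0, -0.9, 0], [0, 0, 0]], turn=[[0, 0, 0], [0, 0, 0], [0, 0, 0], [0, 0, 0], [0, 0, 0], [0, 0, 0], [0, 0, 0], [0, 0, 0], [0, 0, 0], [0, 0, 0]])

```text
time_s: 11.83
position: [0.6135, 0.2438, 0.2235]
tool_rot: [[-0.884, 0.071, -0.462], [0.064, 0.997, 0.03], [0.463, -0.003, -0.886]]
ft_force: [0.0, 0.8, -1.8]
grip_width: 0.0209
gripper_force: 59.2
```

Call:
move_arm(jaw=[1, 1, 1, 1, 1], dp=[[0, 0, 0.2], [0, 0, 0.2], [0, 0, 0], [0, 0, 0], [0, 0, 0]], turn=[[0, 0, 0], [0, 0, 0], [0, 0, 0], [0, 0, 0], [0, 0, 0]])

```text
time_s: 12.25
position: [0.6118, 0.2461, 0.2206]
tool_rot: [[-0.885, 0.069, -0.46], [0.062, 0.998, 0.03], [0.461, -0.002, -0.887]]
ft_force: [0.2, -0.3, -0.6]
grip_width: 0.0206
gripper_force: 59.2
```

Call:
move_arm(jaw=[1, 1, 1, 1], dp=[[0, 0, 0.1], [0, 0, 0.15], [0, 0, 0], [0, 0, 0]], turn=[[0, 0, 0], [0, 0, 0], [0, 0, 0], [0, 0, 0]])

```text
time_s: 12.58
position: [0.6107, 0.246, 0.2184]
tool_rot: [[-0.885, 0.069, -0.46], [0.063, 0.998, 0.03], [0.461, -0.002, -0.887]]
ft_force: [0.3, -0.2, -1.4]
grip_width: 0.0206
gripper_force: 59.2
```

Call:
move_arm(jaw=[1, 1, 1, 1], dp=[[0, 0, 0.1], [0, 0, 0.15], [0, 0, 0], [0, 0, 0]], turn=[[0, 0, 0], [0, 0, 0], [0, 0, 0], [0, 0, 0]])

```text
time_s: 12.92
position: [0.6099, 0.246, 0.2171]
tool_rot: [[-0.886, 0.07, -0.458], [0.063, 0.998, 0.031], [0.459, -0.002, -0.888]]
ft_force: [3.9, -0.7, 4.8]
grip_width: 0.0204
gripper_force: 59.8
```

The face touches at the same force, 55.8 mm above the floor contact along the axis, so the depth is about 55.8 mm. Next I'll return the rod to its stand.

Call:
move_arm(jaw=[1, 1, 1, 1, 1], dp=[[0, 0, -1], [0, 0, -1.5], [0, 0, -1.5], [0, 0, 0], [0, 0, 0]], turn=[[0, 0, 0], [0, 0, 0], [0, 0, 0], [0, 0, 0], [0, 0, 0]])

```text
time_s: 13.33
position: [0.6282, 0.2448, 0.2511]
tool_rot: [[-0.885, 0.07, -0.46], [0.063, 0.998, 0.03], [0.461, -0.002, -0.887]]
ft_force: [0.4, 0.1, -2.4]
grip_width: 0.0205
gripper_force: 59.2
```

Run:
```python
from h import *
s=observe(); print(s["position"])
rows(np.array([.5044,.0237,.285]),down(176.05),v=3.2)
```

```text
[0.6282 0.2448 0.2511]
8 rows dp [[1.39, -2.87, 0.25], [1.4, -2.87, 0.17], [1.41, -2.87, 0.08], [1.42, -2.87, -0.0], [1.41, -2.87, -0.09], [1.41, -2.86, -0.17], [1.39, -2.86, -0.26], [1.38, -2.86, -0.34]] turn each [-0.0002 -0.0599 -0.0001]
```

Call:
move_arm(jaw=[1, 1, 1, 1, 1, 1, 1, 1, 1, 1, 1, 1], dp=[[1.4, -2.9, 0.2], [1.4, -2.9, 0.1], [1.4, -2.9, 0.1], [1.4, -2.9, 0], [1.4, -2.9, -0.1], [1.4, -2.8, -0.2], [1.4, -2.8, -0.3], [1.4, -2.8, -0.3], [0, 0, 0], [0, 0, 0], [0, 0, 0], [0, 0, 0]], turn=[[0, -0.06, 0], [0, -0.06, 0], [0, -0.06, 0], [0, -0.06, 0], [0, -0.06, 0], [0, -0.06, 0], [0, -0.06, 0], [0, -0.06, 0], [0, 0, 0], [0, 0, 0], [0, 0, 0], [0, 0, 0]])

```text
time_s: 14.33
position: [0.505, 0.0246, 0.2862]
tool_rot: [[-0.998, 0.068, -0.001], [0.068, 0.998, -0.002], [0.001, -0.002, -1.0]]
ft_force: [0.1, -0.6, -1.0]
grip_width: 0.0207
gripper_force: 59.0
```

Run:
```python
from h import *
s=observe(); print(s["position"])
rows(np.array([.5044,.0237,.285]),down(176.05),v=3.2)
```

```text
[0.505  0.0246 0.2862]
1 rows dp [[0.05, -0.09, 0.12]] turn each [-0.0017 -0.0009  0.0005]
```

Call:
move_arm(jaw=[1, 1, 1, 1, 1, 1, 1], dp=[[0.05, -0.1, 0.5], [0, 0, 1.5], [0, 0, 1.5], [0, 0, 1.5], [0, 0, 1], [0, 0, 0], [0, 0, 0]], turn=[[-0.002, -0.001, 0], [0, 0, 0], [0, 0, 0], [0, 0, 0], [0, 0, 0], [0, 0, 0], [0, 0, 0]])

```text
time_s: 14.92
position: [0.5045, 0.0233, 0.2263]
tool_rot: [[-0.998, 0.069, 0.0], [0.069, 0.998, 0.0], [-0.0, 0.0, -1.0]]
ft_force: [0.9, -0.4, -2.0]
grip_width: 0.0208
gripper_force: 59.1
```

Tip is inside the hole with no force. Lowering to about 3 mm above the seat.

Call:
move_arm(jaw=[1, 1, 1, 1, 1, 1, 1], dp=[[0, 0, 2], [0, 0, 2], [0, 0, 2], [0, 0, 1.5], [0, 0, 0.5], [0, 0, 0], [0, 0, 0]], turn=[[0, 0, 0], [0, 0, 0], [0, 0, 0], [0, 0, 0], [0, 0, 0], [0, 0, 0], [0, 0, 0]])

```text
time_s: 15.5
position: [0.5053, 0.0229, 0.1479]
tool_rot: [[-0.998, 0.069, 0.003], [0.069, 0.998, -0.0], [-0.003, -0.0, -1.0]]
ft_force: [0.4, -0.5, -1.5]
grip_width: 0.0208
gripper_force: 59.1
```

Call:
move_arm(jaw=[1, 1, 1, 3, 5, 8.5, 8.5, 8.5], dp=[[0, 0, 0.15], [0, 0, 0.1], [0, 0, 0], [0, 0, 0], [0, 0, 0], [0, 0, 0], [0, 0, 0], [0, 0, 0]], turn=[[0, 0, 0], [0, 0, 0], [0, 0, 0], [0, 0, 0], [0, 0, 0], [0, 0, 0], [0, 0, 0], [0, 0, 0]])

```text
time_s: 16.17
position: [0.5046, 0.0229, 0.1446]
tool_rot: [[-0.998, 0.069, 0.002], [0.069, 0.998, -0.0], [-0.002, -0.0, -1.0]]
ft_force: [-1.0, -0.1, 1.7]
grip_width: 0.0765
gripper_force: 0.0
```

Call:
move_arm(jaw=[8.5, 8.5, 8.5, 8.5, 8.5, 8.5, 8.5], dp=[[0, 0, -1], [0, 0, -2], [0, 0, -3], [0, 0, -3], [0, 0, -3], [0, 0, -1], [0, 0, 0]], turn=[[0, 0, 0], [0, 0, 0], [0, 0, 0], [0, 0, 0], [0, 0, 0], [0, 0, 0], [0, 0, 0]])

```text
time_s: 16.75
position: [0.5052, 0.0228, 0.2772]
tool_rot: [[-0.998, 0.069, 0.007], [0.069, 0.998, -0.001], [-0.007, -0.001, -1.0]]
ft_force: [-0.3, -0.0, 0.3]
grip_width: 0.0853
gripper_force: 0.0
```

Run:
```python
from h import *
s=observe();T=c2w("wrist",s); im,D=cams.get_image("wrist"); print(s["position"])
P=cloud("wrist",D,T); ok=D>0
q=P[ok&(np.linalg.norm(P[...,:2]-[.505,.025],axis=-1)<.05)&(P[...,2]>.174)&(P[...,2]<.19)]; print("htop",np.median(q,0),len(q),(q.max(0)+q.min(0))/2)
rows(np.array([.485,-.235,.25]),down(185.6),v=3.6)
```

```text
[0.5052 0.0228 0.2772]
htop [0.5037 0.0232 0.181 ] 565 [0.5044 0.0231 0.1788]
8 rows dp [[0.02, -3.23, 0.32], [0.09, -3.23, 0.31], [0.16, -3.23, 0.31], [0.22, -3.23, 0.31], [0.29, -3.22, 0.31], [0.36, -3.21, 0.31], [0.42, -3.21, 0.31], [0.49, -3.2, 0.31]] turn each [-0.0001  0.0005 -0.0209]
```

Rod is seated: the handle top reads the same height as before, 2 mm sideways. On to the rail.

Call:
move_arm(jaw=[8.5, 8.5, 8.5, 8.5, 8.5, 8.5, 8.5, 8.5, 8.5, 8.5, 8.5], dp=[[0, -3.2, 0.1], [0.1, -3.2, 0.1], [0.2, -3.2, 0.2], [0.2, -3.2, 0.4], [0.3, -3.2, 0.4], [0.4, -3.2, 0.4], [0.4, -3.2, 0.4], [0.5, -3.2, 0.4], [0, 0, 0], [0, 0, 0], [0, 0, 0]], turn=[[0, 0, -0.021], [0, 0, -0.021], [0, 0, -0.021], [0, 0, -0.021], [0, 0, -0.021], [0, 0, -0.021], [0, 0, -0.021], [0, 0, -0.021], [0, 0, 0], [0, 0, 0], [0, 0, 0]])

```text
time_s: 17.72
position: [0.4842, -0.2328, 0.2494]
tool_rot: [[-0.995, -0.098, 0.0], [-0.098, 0.995, 0.001], [-0.0, 0.001, -1.0]]
ft_force: [0.5, -0.3, 0.0]
grip_width: 0.085
gripper_force: 0.0
```

Run:
```python
from h import *
s=observe();T=c2w("wrist",s); im,D=cams.get_image("wrist"); print(s["position"],s["qvel"])
np.savez("w8.npz",im=im,D=D,T=T); cv2.imwrite("pics/w8.png",cv2.resize(im[130:280,130:400,::-1],None,fx=2.9,fy=2.9,interpolation=cv2.INTER_CUBIC))
for q,z in (("rail_zero",.018),("stop_grip",.056)):
    for m in cams.mark_of("wrist",q)[:2]:
        u,v=m["location"][0]*560,m["location"][1]*420; print(q,m["p"],u,v,onz("wrist",u,v,z,T))
P=cloud("wrist",D,T); ok=(D>0)&(np.linalg.norm(P[...,:2]-[.485,-.25],axis=-1)<.11)
q=P[ok&(abs(P[...,2]-.020)<.012)]; r=cv2.minAreaRect((q[:,:2]*1000).astype(np.float32)); print("rail",r)
q=P[ok&(abs(P[...,2]-.028)<.003)]; print("ends",len(q),[q[q[:,1]<-.25].mean(0),q[q[:,1]>-.25].mean(0)])
q=P[ok&(P[...,2]>.074)&(P[...,2]<.09)]; print("stop top",q.mean(0),cv2.minAreaRect((q[:,:2]*1000).astype(np.float32)),len(q))
```

```text
[ 0.4842 -0.2328  0.2494] [ 1.2658 -1.0056 -0.338  -0.0231  0.1802 -0.0003]
rail_zero 0.94 219.016 169.302 [ 0.4855 -0.3029  0.018 ]
stop_grip 0.89 220.696 179.508 [ 0.4883 -0.2943  0.056 ]
rail ((482.3146057128906, -250.84164428710938), (56.14512634277344, 170.19386291503906), 5.570633888244629)
ends 1121 [array([ 0.4869, -0.321 ,  0.0286]), array([ 0.4742, -0.1727,  0.0289])]
stop top [ 0.4865 -0.2974  0.0792] ((486.9125061035156, -297.97918701171875), (24.012975692749023, 16.431299209594727), 5.000807285308838) 373
```

View pics/w8.png

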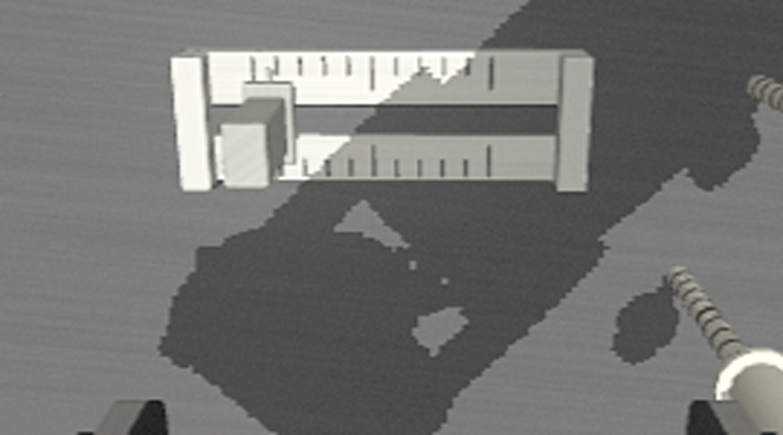

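The upper tick row shows 0 at crop (253,68), 50 at (373,72) and 100 at (491,72). The stop's pointer is at about (268,74), which reads about 6 mm.

Run:
```python
from h import *
T=np.load("w8.npz")["T"]; t={}
for k,(x,y) in {0:(253,68),50:(373,72),100:(491,72)}.items():
    t[k]=onz("wrist",130+x/2.9,130+y/2.9,.018,T); print(k,t[k])
a=np.radians(5.5); yv=np.array([-np.sin(a),np.cos(a),0]); 
print([ (t[k]-t[0])@yv for k in t])
for c in ([.4869,-.298,0],[.4865,-.2974,0]): print("reading",(np.array(c)-t[0])@yv, (np.array(c)-t[100])@yv+.1,(np.array(c)-t[50])@yv+.05)
p=onz("wrist",130+268/2.9,130+76/2.9,.022,T); print("pointer",(p-t[0])@yv,(p-t[50])@yv+.05)
g=np.array([.4869,-.2978,.041]); print("rail mid", (np.array([.4823,-.2508,0])-t[0])@yv)
rows(g+[0,0,.07],down(185.5),v=2.5)
```

```text
0 [ 0.4664 -0.3058  0.018 ]
50 [ 0.4632 -0.2562  0.018 ]
100 [ 0.4584 -0.2075  0.018 ]
[np.float64(0.0), np.float64(0.049688096051184065), np.float64(0.0986590046649278)]
reading 0.005802090811301665 0.007143086146373864 0.006113994760117598
reading 0.006437666831330052 0.007778662166402259 0.006749570780145986
pointer 0.006729228701772565 0.007041132650588498
rail mid 0.0532256818358255
7 rows dp [[0.06, -0.93, 1.99], [0.06, -0.93, 1.99], [0.06, -0.93, 1.99], [0.06, -0.93, 1.99], [0.06, -0.93, 1.99], [0.06, -0.93, 1.99], [0.06, -0.93, 1.99]] turn each [-0.      0.0002  0.0006]
```

Call:
move_arm(jaw=[6, 6, 6, 6, 6, 6, 6, 6, 6], dp=[[0.1, -1, 2], [0.1, -1, 2], [0.1, -0.9, 2], [0.1, -0.9, 2], [0, -0.9, 2], [0, -0.9, 2], [0, -0.9, 2], [0, 0, 0], [0, 0, 0]], turn=[[0, 0, 0], [0, 0, 0], [0, 0, 0], [0, 0, 0], [0, 0, 0], [0, 0, 0], [0, 0, 0], [0, 0, 0], [0, 0, 0]])

```text
time_s: 18.62
position: [0.4871, -0.2978, 0.1104]
tool_rot: [[-0.995, -0.099, 0.001], [-0.099, 0.995, 0.001], [-0.001, 0.001, -1.0]]
ft_force: [0.9, -0.3, 0.7]
grip_width: 0.06
gripper_force: 0.0
```

Run:
```python
from h import *
print(observe()["position"]); rows(np.array([.4869,-.2978,.042]),down(185.5),v=2)
```

```text
[ 0.4871 -0.2978  0.1104]
4 rows dp [[0.01, -0.0, 1.71], [0.01, -0.0, 1.71], [0.01, -0.0, 1.71], [0.01, -0.0, 1.71]] turn each [0.0002 0.0002 0.0007]
```

Call:
move_arm(jaw=[6, 6, 6, 6, 6, 1, 1, 1, 1, 1, 1], dp=[[0, 0, 1.7], [0, 0, 1.7], [0, 0, 1.7], [0, 0, 1.7], [0, 0, 0], [0, 0, 0], [0, 0, 0], [0, 0, 0], [0, 0, 0], [0, 0, 0], [0, 0, 0]], turn=[[0, 0, 0], [0, 0, 0], [0, 0, 0], [0, 0, 0], [0, 0, 0], [0, 0, 0], [0, 0, 0], [0, 0, 0], [0, 0, 0], [0, 0, 0], [0, 0, 0]], force=30)

```text
time_s: 19.53
position: [0.4878, -0.2988, 0.044]
tool_rot: [[-0.995, -0.098, 0.004], [-0.098, 0.995, -0.001], [-0.004, -0.002, -1.0]]
ft_force: [0.4, 2.0, 7.0]
grip_width: 0.0158
gripper_force: 31.7
```

Call:
move_arm(jaw=[1, 1, 1, 1, 1, 1, 1, 1, 1, 1, 1, 1], dp=[[0, 0.3, 0], [0, 0.5, 0], [0, 0.6, 0], [0, 0.6, 0], [0, 0.6, 0], [0, 0.6, 0], [0, 0.6, 0], [0, 0.6, 0], [0, 0.5, 0], [0, 0.1, 0], [0, 0, 0], [0, 0, 0]], turn=[[0, 0, 0], [0, 0, 0], [0, 0, 0], [0, 0, 0], [0, 0, 0], [0, 0, 0], [0, 0, 0], [0, 0, 0], [0, 0, 0], [0, 0, 0], [0, 0, 0], [0, 0, 0]])

```text
time_s: 20.53
position: [0.483, -0.2491, 0.044]
tool_rot: [[-0.995, -0.098, 0.004], [-0.098, 0.995, -0.002], [-0.004, -0.002, -1.0]]
ft_force: [0.6, 1.4, 8.0]
grip_width: 0.0157
gripper_force: 31.8
```

Call:
move_arm(jaw=[2.5, 4, 6, 6, 6, 6, 6, 6, 6, 6, 6, 6], dp=[[0, 0, 0], [0, 0, 0], [0, 0, 0], [0, 0, -2], [0, 0, -3], [0, 0, -3], [0, 0, -3], [0, 0, -3], [0, 0, -3], [0, 0, -3], [0, 0, 0], [0, 0, 0]], turn=[[0, 0, 0], [0, 0, 0], [0, 0, 0], [0, 0, 0], [0, 0, 0], [0, 0, 0], [0, 0, 0], [0, 0, 0], [0, 0, 0], [0, 0, 0], [0, 0, 0], [0, 0, 0]])

```text
time_s: 21.53
position: [0.4822, -0.249, 0.2437]
tool_rot: [[-0.995, -0.098, 0.004], [-0.098, 0.995, -0.002], [-0.004, -0.003, -1.0]]
ft_force: [-0.1, 0.3, -0.4]
grip_width: 0.0598
gripper_force: 0.0
```

Run:
```python
from h import *
s=observe();T=c2w("wrist",s); im,D=cams.get_image("wrist"); print(s["position"],s["qvel"])
np.savez("w9.npz",im=im,D=D,T=T); cv2.imwrite("pics/w9.png",cv2.resize(im[110:270,130:400,::-1],None,fx=2.9,fy=2.9,interpolation=cv2.INTER_CUBIC))
P=cloud("wrist",D,T); ok=(D>0)&(np.linalg.norm(P[...,:2]-[.485,-.25],axis=-1)<.11)
q=P[ok&(abs(P[...,2]-.020)<.012)]; r=cv2.minAreaRect((q[:,:2]*1000).astype(np.float32)); print("rail",r)
q=P[ok&(P[...,2]>.074)&(P[...,2]<.09)]; r=cv2.minAreaRect((q[:,:2]*1000).astype(np.float32)); print("stop top",q.mean(0),r)
a=np.radians(5.5); yv=np.array([-np.sin(a),np.cos(a)])
for c in (q.mean(0)[:2],np.array(r[0])/1000): print("reading",(c-[.4664,-.3058])@yv,(c-[.4632,-.2562])@yv+.05)
```

```text
[ 0.4822 -0.249   0.2437] [ 0.0108  2.0216  3.361  -0.0595 -0.9923  0.0307]
rail ((482.6541442871094, -250.84539794921875), (56.60041809082031, 170.18887329101562), 5.4478631019592285)
stop top [ 0.4816 -0.249   0.0794] ((482.0212707519531, -249.32537841796875), (23.81756019592285, 15.313172340393066), 6.04503059387207)
reading 0.05508977947894934 0.05541142163187252
reading 0.054717391176435835 0.05503903332935902
```

View pics/w9.png

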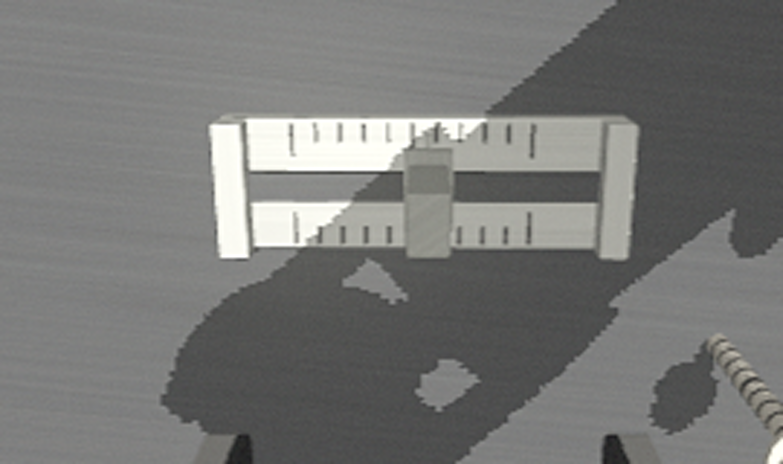

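The ticks for 0 and 100 are at columns 292 and 532, with the stop's middle at 428.5. That reads about 56 mm against the measured 55.8 mm. The robot is clear of everything, so I'll hand in.

```bash
python3 -c "
from rig import ticket
print(ticket.close_job())"
```

```text
the job is handed in; nothing more can be done
None
```

I measured the bore at about 55.8 mm deep, put the rod back in its stand, and set the stop to about 56 mm on the scale. The job is handed in; no verdict came back.

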